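# Take the blow nozzle off the bench air coupler

## Task

Pull the spring sleeve of the bench air coupler fully back, without ramming it, so that the coupler pushes the blow nozzle out, and let the sleeve spring fully forward again. Then draw the nozzle out and lay it flat in the wooden tray without dropping it, and leave the other things on the bench where they are.

Things in the scene. Friction and masses are not known exactly. Their poses are not given: they have to be found in the camera images.
- station: Air station bolted to the bench: steel plate 360 (x) by 110 (y) by 10 mm. Origin: centre of the plate's underside, z up. x runs along the coupler's level axis, 85 mm above the bench, from the grey manifold block (x -165 to -115 mm, 74 mm wide, 125 mm high, brass plug on it to 143 mm) to the nozzle. Round a brass core on the axis slides the steel spring sleeve, a tube with a flange at its +x end.
- search_mid (a point): Fixed point on the coupler axis, station x = -34 mm. The sleeve's flange (72 mm across, bore 40 mm, 8 mm thick, top edge 121 mm above the bench) has its front face, facing +x, somewhere within 6 mm of this point along x: it differs each time and is not reported, so feel or look for it. In front of it up to station x = +35 mm there is only the nozzle's 20 mm shank (top 95 mm above the bench).
- sleeve (a joint): Travel of the sleeve in m: 0 = home, fully forward; 0.022 = fully back (moved towards -x) at a hard stop. Its spring pushes forward with 6 N at 0, 14 N at 0.022. Somewhere between 0.007 and 0.019, differing each time, the nozzle unlocks and a spring inside pushes it out 35 mm within half a second. Let go, the sleeve springs forward by itself. Never press it with more than 45 N.
- nozzle_grip (a point): Centre of the blow nozzle's square aluminium body (65 long, 34 by 34 mm); x towards its brass tip, z up. Starts at station x = +67 mm. A 20 mm shank reaches 140 mm behind it, a 14 mm tube 61 mm ahead; 0.3 kg. Pushed out, it rests at about x = +102 mm, shank end still in the coupler: draw it 35 mm or more further along +x before lifting. Grasp across the body from above.
- rail_top (a point): Centre of the top of the fixed rail that carries the nozzle, 20 mm wide, 140 mm long along station x, 68 mm above the bench. The body overhangs it by 7 mm each side.
- nozzle_mid (a point): Point on the nozzle's axis half-way along its 200 mm length, 39.5 mm behind nozzle_grip; same axes.
- tray: Open wooden tray, fixed to the bench, 270 (x) by 170 (y) by 35 mm high, walls and floor 5 mm thick. Origin: centre of its underside.
- screwdriver: Bystander: screwdriver lying on the bench, 190 mm long, between station and tray.
- hammer: Bystander: hammer lying on the bench, 270 mm long.
- wrench: Bystander: wrench lying on the bench, 190 mm long.
- brush: Bystander: brush lying on the bench, 190 mm long.
- spray_can: Bystander: white spray can standing on the bench, 60 mm across, 190 mm high.
- offcut: Bystander: plywood offcut 140 by 70 by 40 mm lying on the bench.
- jug: Bystander: white plastic jug standing on the bench, 104 mm across, 150 mm high.
Not all that is in view belongs to the job. What is shaped like the part that bears nozzle_grip but green is not meant.

How it is judged (in metres and radians):
On the way, in this order (a step that is already met when the one before it is completed fails the run):
1. the sleeve is pulled fully back (at least 20 mm) (value of joint sleeve above 0.02 m).
2. the nozzle has been pushed out at least 25 mm and the sleeve has sprung home (value of joint sleeve below 0.002 m and x of nozzle_grip in the frame of station above 0.0925 m), for 0.1 s.
At the end, for the whole second after the job is handed in: The sleeve is fully forward (within 2 mm) and the nozzle lies flat (within 0.1 rad) and at rest on the tray's floor, wholly inside its walls (block's centre less than 30 mm above the tray's underside, its mid-length within 60 mm along and 65 mm across of the tray's centre) (value of joint sleeve below 0.002 m and x of nozzle_mid in the frame of tray between -0.06 and 0.06 m and y of nozzle_mid in the frame of tray between -0.065 and 0.065 m and z of nozzle_grip in the frame of tray below 0.03 m and angle between nozzle_grip's own x axis and vertical between 1.47 and 1.67 rad and linear speed of nozzle below 0.02 m/s); the robot touches nothing.
It fails at once if the sleeve is pressed with more than 45 N (contact force between any of the fingers, the arm and sleeve above 45 N).
It fails at once if the nozzle falls: it moves faster than 0.7 m/s while not held (linear speed of nozzle above 0.7 m/s and contact force between the fingers and nozzle below 0.1 N).
It fails at once if a bystander is shifted by more than 40 mm (distance of any of screwdriver, hammer, wrench, brush, spray_can, offcut, jug from where it was at the start of the episode above 0.04 m).
It also fails if it takes over 72 s, if anything falls off the work surface, if the arm or the gripper's body presses on something with over 40 N, if the wrist force passes 120 N, or if a joint passes its speed limit or range.

## Robot

A 6-joint arm with a two-finger parallel gripper is mounted at the origin on the work surface. World frame = base frame: x ahead of the robot, y to its left, z up, the work surface at z = 0. Lengths are in m, angles in degrees, forces in N, time in s.
With the tool pointing down it reaches from about 0.4 to 0.825 m from the base axis. Payload 7 kg.
Tool frame: the origin (TCP) lies midway between the tips of the shut fingers; the grasp point (between the pads) lies 19 mm behind it; z points along the fingers, y is the line along which they close (so a half turn about z gives the same grasp; the last joint's range is limited). The gripper opens to 88 mm and grips with 3 to 60 N. Pads are 19 mm wide; open, the fingers measure 130 mm over their backs; the gripper's body (78 mm by 193 mm) begins 47 mm behind the grasp point.
Start: joints at [-57.118, 20.546, 0.682, 0, -70.136, -16.507], TCP at [0.19, -0.648, 0.227] pointing down, gripper open.
Joint ranges: [-176.03, 176.03], [-82.01, 121.73], [-58.28, 71.71], [-173.87, 95.51], [-174.79, -0.11], [-173.66, 173.66]. Speed limits (degrees/s): [136.94, 136.94, 172.46, 180, 180, 180].

## Interface

Orientations are given as a 3x3 rotation matrix whose columns are the frame's x, y, z axes.
In Python, from rig import robot gives the robot as it stands. Calls block until the motion is done:
- robot.goto(position, orientation): joint-space move of the TCP to a pose.
- robot.servo_line(position, ori=None, speed=0.15): straight line of the TCP; ori=None keeps the orientation; speed is the mean speed in m/s.
- robot.movej(angles): joint-space move.
- robot.move_gripper(opening): opening from 0.0 (shut) to 1.0 (fully open); the grip force is fixed at half the most; returns when the fingers have stopped.
- robot.dwell(seconds).
- robot.ik(position, orientation): joint angles nearest the present ones, or None.
- robot.grab_frame(name): name is "scene" or "side" or "wrist"; returns (picture, depth): 400x640x3 uint8, red, green, blue; 400x640 float32, m along the optical axis (not along the pixel's ray), 0 where there is no reading.
- robot.camera_info(name): a dict with "vfov" (degrees; the focal length in pixels is half the picture's height over the tangent of half this angle, whatever the lens; pixels are square), "cx", "cy" (the principal point, pixels), "k1" (the pictures are not rectified: a ray, as slopes to the right and down, at radius r is drawn at 1 + k1 r^2 times it, then the intrinsics apply), "view" (4x4, takes a point from world to camera coordinates); the wrist camera has in their place "T_tool_cam" (4x4, takes a point from camera to tool coordinates, whose origin is the TCP and whose axes are the flange's). Camera axes: x right, y down, z forward; pixel columns grow to the right and rows downward; lengths in m; the calibration is good to about 2 mm. A picture is of the moment at which its call begins: read the wrist's pose just before it. camera_info takes no time and is no camera call.
A pose or a line that the arm cannot do raises robot.Unreachable and nothing moves.
- robot.job_done(): hands the job in, once; it reports no verdict.
Readings, each from a call of its own:
- robot.read_t(): time.
- robot.read_qpos(): joint angles.
- robot.read_qvel(): joint speeds.
- robot.read_effort(): joint torques, N m.
- robot.read_position(): TCP position.
- robot.read_tcp_rot(): TCP orientation.
- robot.read_force(): force on the tool from outside, world axes, zero at the start.
- robot.read_ft_torque(): the same for the moment, N m.
- robot.read_grip_width(): opening from 0.0 (shut) to 1.0 (fully open).
Only numpy, scipy, OpenCV 4.12 (cv2) and the standard library are available. Lean on these libraries where they do the work, as an engineer would, in place of code of your own. Each camera call takes 0.05 s, during which the arm holds its last target. There are 200 camera calls.

## Working session

There is one attempt and no reset: what is moved stays moved. The work goes in short steps, each a Python script; the robot and the scene stay as the last script left them, time stands still between calls to the robot, and variables do not carry over. Pictures are saved under pics/ and viewed, on a budget of 10 in all, crops included, one or two more only if the job needs it, and the job is handed in when it is done.

```bash
ls; mkdir -p pics
cat > h.py <<'E'
import numpy as np, cv2
from rig import robot
def save(name,fn):
    im,d=robot.grab_frame(name); cv2.imwrite('pics/'+fn,im[:,:,::-1]); np.savez('/tmp/'+fn+'.npz',im=im,d=d); return im,d
def cam(name):
    c=robot.camera_info(name); f=200/np.tan(np.radians(c['vfov'])/2); 
    if 'view' in c: M=np.linalg.inv(np.array(c['view']))
    else:
        T=np.eye(4); T[:3,:3]=np.array(robot.read_tcp_rot()); T[:3,3]=robot.read_position(); M=T@np.array(c['T_tool_cam'])
    return f,c['cx'],c['cy'],c['k1'],M
def slopes(C,u,v):
    f,cx,cy,k,M=C; xd=(np.asarray(u,float)-cx)/f; yd=(np.asarray(v,float)-cy)/f; x,y=xd.copy(),yd.copy()
    for _ in range(20):
        s=1+k*(x*x+y*y); x,y=xd/s,yd/s
    return np.stack([x,y,np.ones_like(x)],-1)
def pts(C,u,v,d):  # by depth
    return (slopes(C,u,v)*np.asarray(d)[...,None])@C[4][:3,:3].T+C[4][:3,3]
def plane(C,u,v,z):
    r=slopes(C,u,v)@C[4][:3,:3].T; o=C[4][:3,3]; return o+r*((z-o[2])/r[...,2])[...,None]
def cloud(C,d):
    v,u=np.mgrid[0:400,0:640]; return pts(C,u,v,d)
E
python3 - <<'E'
from h import *
for n in('scene','side'): 
    save(n,n+'0.png'); C=cam(n); print(n,C[0:4],C[4].round(3).tolist())
print(robot.camera_info('wrist'),robot.read_t(),robot.read_tcp_rot())
a=cv2.imread('pics/scene0.png');b=cv2.imread('pics/side0.png')
E
```

```text
pics
scene (np.float64(376.21185939746647), 327.40902126979995, 200.13729159743127, -0.011459224358421158) [[-0.694, 0.479, -0.538, 1.029], [0.72, 0.459, -0.52, 0.554], [-0.002, -0.749, -0.663, 0.802], [0.0, 0.0, 0.0, 1.0]]
side (np.float64(459.0351491982515), 320.3108302114637, 198.65795178816256, 0.015323702202030925) [[0.994, -0.076, 0.08, 0.32], [-0.109, -0.551, 0.828, -1.242], [-0.019, -0.831, -0.555, 0.922], [0.0, 0.0, 0.0, 1.0]]
{'vfov': 60.905615500438884, 'cx': 316.5766422524017, 'cy': 202.22836464876715, 'k1': -0.03789453457436239, 'T_tool_cam': array([[ 1.46630478e-04, -9.51347583e-01, -3.08119710e-01,
         8.47589392e-02],
       [ 9.99999959e-01,  2.15897039e-04, -1.90713712e-04,
         3.37619883e-04],
       [ 2.47957162e-04, -3.08119669e-01,  9.51347575e-01,
        -1.57650982e-01],
       [ 0.00000000e+00,  0.00000000e+00,  0.00000000e+00,
         1.00000000e+00]])} 0.1 [[-9.59480925e-01 -2.81773047e-01 -5.52472871e-04]
 [-2.81773555e-01  9.59479926e-01  1.39125748e-03]
 [ 1.38067770e-04  1.49055726e-03 -9.99998880e-01]]
```

View pics/scene0.png

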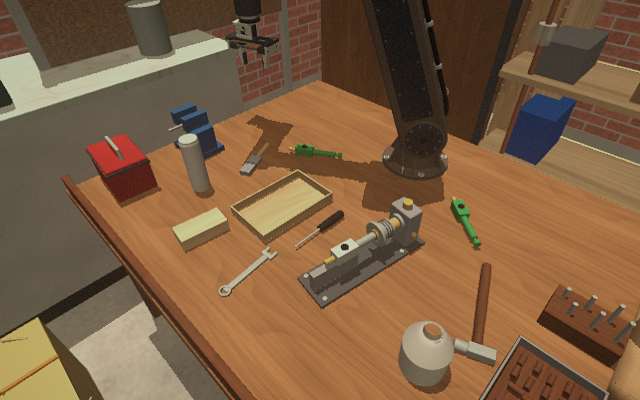

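View pics/side0.png

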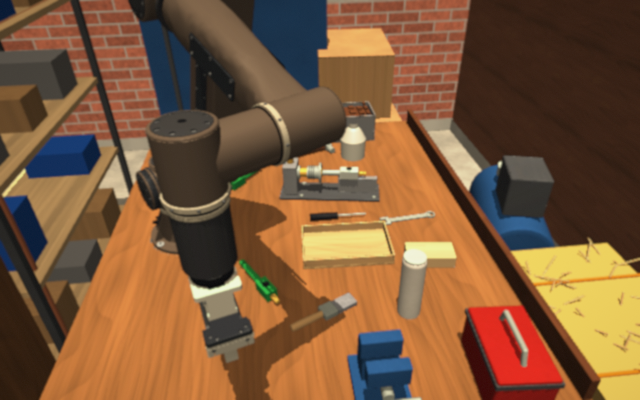

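The scene view shows the station at about (360,255), with the manifold at (405,222), the sleeve at (382,232) and the nozzle body at (344,248). The tray is at (283,205), the screwdriver at (320,230), and two green decoys at (315,152) and (465,222). The side view agrees with this.

Run:
```python
from h import *
for n in('scene','side'):
    Z=np.load(f'/tmp/{n}0.png.npz'); im,d=Z['im'],Z['d']; C=cam(n); P=cloud(C,d); hsv=cv2.cvtColor(im,cv2.COLOR_RGB2HSV)
    z=P[...,2]; ok=d>0
    roi=np.zeros_like(ok)
    if n=='scene': roi[195:310,290:430]=1
    else: roi[155:205,275:385]=1
    print(n,'bench z',np.median(z[ok&(abs(z)<.02)]))
    # plate: grey, z 5..15mm
    m=roi&ok&(z>.004)&(z<.018)&(hsv[...,1]<90)
    k,lab,st,_=cv2.connectedComponentsWithStats(m.astype(np.uint8)); 
    q=P[m][:,:2].astype(np.float32); r=cv2.minAreaRect(q*1000); print('plate',m.sum(),r)
    for a,b in((.115,.132),(.1,.115)):
        m=roi&ok&(z>a)&(z<b); q=P[m]; 
        if len(q): print(a,len(q),np.median(q,0).round(4),q.min(0).round(3),q.max(0).round(3))
    # tray rim
    roi[:]=0
    if n=='scene': roi[165:245,225:338]=1
    else: roi[215:272,295:400]=1
    m=roi&ok&(z>.029)&(z<.04)
    r=cv2.minAreaRect((P[m][:,:2]*1000).astype(np.float32)); print('tray',m.sum(),r)
    m=roi&ok&(z>.0)&(z<.012)
    print(np.median(z[m]))
```

```text
scene bench z -0.00022367359037389623
plate 2536 ((469.71490478515625, 54.442901611328125), (342.0123596191406, 358.41693115234375), 79.75503540039062)
0.115 383 [0.3645 0.1995 0.1233] [0.323 0.154 0.115] [0.465 0.233 0.132]
0.1 600 [0.4454 0.1731 0.1039] [0.335 0.137 0.1  ] [0.593 0.234 0.115]
tray 506 ((524.9610595703125, -117.23237609863281), (248.56976318359375, 318.7764587402344), 87.17084503173828)
0.003356589650648223
side bench z 0.0006499843397592686
plate 1203 ((510.9088134765625, 272.2180480957031), (333.3865051269531, 354.69281005859375), 79.10111999511719)
0.115 150 [0.3604 0.1698 0.1242] [0.324 0.151 0.115] [0.463 0.221 0.132]
0.1 256 [0.4382 0.1611 0.1049] [0.324 0.132 0.1  ] [0.594 0.217 0.115]
tray 544 ((501.53900146484375, -154.53369140625), (177.2085418701172, 270.24560546875), 87.78469848632812)
0.004675370375063659
```

Run:
```python
from h import *
def rast(q,cl=9):
    g=np.zeros((600,600),np.uint8); i=((q[:,0])/.002).astype(int); j=((q[:,1]+.6)/.002).astype(int)
    k=(i>=0)&(i<600)&(j>=0)&(j<600); g[i[k],j[k]]=1
    g=cv2.morphologyEx(g,cv2.MORPH_CLOSE,np.ones((cl,cl))); g=cv2.morphologyEx(g,cv2.MORPH_OPEN,np.ones((2,2)))
    n,l,s,_=cv2.connectedComponentsWithStats(g); b=1+np.argmax(s[1:,4]); jj=np.argwhere(l==b)
    r=cv2.minAreaRect((jj*2.+[1,-600+1]).astype(np.float32)); return r,s[b,4]*4
for n in('scene','side'):
    Z=np.load(f'/tmp/{n}0.png.npz'); im,d=Z['im'],Z['d']; C=cam(n); P=cloud(C,d); hsv=cv2.cvtColor(im,cv2.COLOR_RGB2HSV); z=P[...,2]; ok=d>0
    box=lambda x0,x1,y0,y1:ok&(P[...,0]>x0)&(P[...,0]<x1)&(P[...,1]>y0)&(P[...,1]<y1)
    S=box(.25,.75,.03,.3)
    print(n,'plate',rast(P[S&(z>.004)&(z<.06)&(hsv[...,1]<80)]))
    print('manifold top',rast(P[S&(z>.117)&(z<.13)]))
    q=P[S&(z>.09)&(z<.108)&(hsv[...,1]<70)&(hsv[...,2]>120)]; print('body top',rast(q),np.median(q,0))
    print('flange',rast(P[S&(z>.105)&(z<.125)&(P[...,0]>.4)]))
    print('tray',rast(P[box(.3,.75,-.28,.04)&(z>.028)&(z<.042)],11))
    b=box(.25,.75,-.3,.1)&(z>.008)&(z<.028)&(hsv[...,2]<110); q=P[b]; print('driver?',len(q),np.median(q,0))
```

```text
scene plate (((492.5835266113281, 170.90969848632812), (109.9016342163086, 358.8852233886719), 79.61113739013672), np.int32(20748))
manifold top (((356.41339111328125, 195.79061889648438), (74.95964050292969, 50.9256591796875), 81.57302856445312), np.int32(2708))
body top (((527.6757202148438, 162.05404663085938), (35.83898162841797, 129.8751983642578), 80.53767395019531), np.int32(3116)) [0.52134167 0.16767638 0.10076825]
flange (((440.0, 178.0), (54.0, 54.0), 90.0), np.int32(1644))
tray (((502.04595947265625, -150.17172241210938), (172.82785034179688, 272.71051025390625), 87.44384765625), np.int32(5936))
driver? 1111 [ 0.47861263 -0.07454713  0.01923754]
side plate (((491.85943603515625, 164.8408660888672), (110.56460571289062, 353.690185546875), 79.50852966308594), np.int32(25352))
manifold top (((356.3999938964844, 188.8000030517578), (71.84204864501953, 49.78031921386719), 81.8698959350586), np.int32(2056))
body top (((501.62506103515625, 156.572265625), (41.5335578918457, 178.0320281982422), 83.75808715820312), np.int32(4080)) [0.51177746 0.15706777 0.09923823]
flange (((438.4538879394531, 172.33074951171875), (37.362667083740234, 49.816890716552734), 74.74488067626953), np.int32(1376))
tray (((503.99993896484375, -152.99998474121094), (176.8174285888672, 270.992919921875), 87.39744567871094), np.int32(6248))
driver? 215 [ 0.46134998 -0.00081656  0.01744753]
```

```bash
cat >> h.py <<'E'
A=np.radians(-10.4); X=np.array([np.cos(A),np.sin(A),0]); Y=np.array([-np.sin(A),np.cos(A),0]); Zv=np.array([0,0,1.])
O=np.array([.4925,.169,0])
R=np.stack([-X,Y,-Zv],1)
def S(x,y,z): return O+X*x+Y*y+Zv*z
def tos(P): return np.stack([(P-O)@X,(P-O)@Y,P[...,2]],-1)
E
python3 - <<'E'
from h import *
p=np.array(robot.read_position()); robot.servo_line(p+[0,0,.2],speed=.3)
robot.goto(S(.03,0,.30),R)
C=cam('wrist'); im,d=save('wrist','w0.png'); np.save('/tmp/w0C.npy',C[4])
print(robot.read_t(),robot.read_position(),robot.read_force())
P=tos(cloud(C,d)); hsv=cv2.cvtColor(im,cv2.COLOR_RGB2HSV)
ok=d>0
for nm,zl,xl in(('manifold',(.117,.132),(-.2,-.1)),('flange',(.108,.125),(-.07,0)),('body',(.097,.107),(.02,.12)),('shank',(.09,.1),(-.02,.03)),('plate',(.005,.015),(-.25,.25))):
    m=ok&(P[...,2]>zl[0])&(P[...,2]<zl[1])&(P[...,0]>xl[0])&(P[...,0]<xl[1])&(abs(P[...,1])<.08); q=P[m]
    if len(q): print(nm,len(q),np.percentile(q,2,0).round(4),np.median(q,0).round(4),np.percentile(q,98,0).round(4))
E
```

```text
4.0667 [0.5222342  0.16313474 0.30003374] [-0.06363337 -0.08643051  0.98764356]
manifold 1648 [-0.1322 -0.0361  0.1193] [-0.1245 -0.0019  0.1242] [-0.1176  0.0336  0.1263]
flange 756 [-0.0688 -0.0261  0.1081] [-0.0393 -0.0011  0.1124] [-0.0333  0.0238  0.1209]
body 1708 [ 0.0346 -0.0174  0.0993] [ 0.064  -0.0012  0.1017] [0.0967 0.0152 0.1053]
shank 734 [-0.0194 -0.0098  0.0902] [ 0.004  -0.0012  0.0937] [0.0289 0.0074 0.0957]
plate 12049 [-0.1308 -0.055   0.0077] [ 0.0143 -0.013   0.0095] [0.1698 0.0524 0.0125]
```

View pics/w0.png

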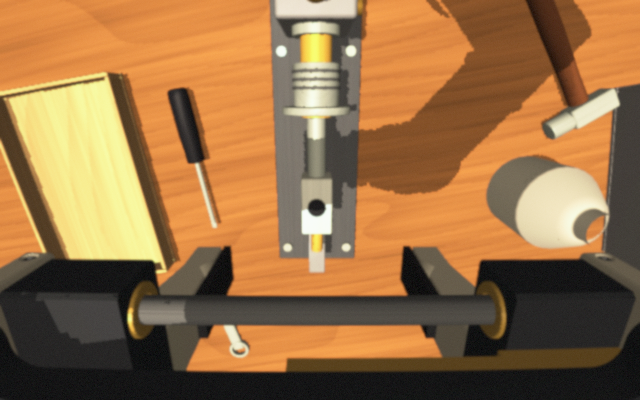

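The wrist view shows the nozzle axis running down the middle: flange at (317,110), shank at (316,150), body at (317,200). The measured axis is 1 mm off my station frame, the flange front is at about x = -33 mm, and the sizes match. The jug at (548,205) is off to the side. Next I lower the straddling fingers in front of the flange.

```bash
sed -i 's/^O=.*/O=np.array([.4925,.169,0])-.0012*Y/' h.py
python3 - <<'E'
from h import *
Z=np.load('/tmp/w0.png.npz'); C=list(cam('wrist')); C[4]=np.load('/tmp/w0C.npy'); P=tos(cloud(C,Z['d'])); q=P[150:250,480:610].reshape(-1,3); q=q[q[:,2]>.05]; print('jug',q.min(0),q.max(0))
robot.move_gripper(.45)
robot.servo_line(S(.0,0,.16),R,speed=.25)
robot.servo_line(S(.0,0,.078),R,speed=.12)
robot.dwell(.3); f0=np.array([robot.read_force() for _ in range(5)]).mean(0); np.save('/tmp/f0.npy',f0); print(f0@X,robot.read_grip_width(),robot.read_t())
x=-.010;
while x>-.035:
    robot.servo_line(S(x,0,.078),R,speed=.02); F=(np.array(robot.read_force())-f0)@X
    if F>2.5: break
    x-=.001
print('contact',x,F,tos(np.array(robot.read_position())),robot.read_t())
E
```

```text
jug [-0.05455994  0.00089598  0.05004357] [0.12776582 0.32738601 0.45770527]
-0.025772548138023155 0.4455126395209602 6.8833
contact -0.021000000000000008 3.4604562370108214 [-2.07282423e-02  9.95214675e-05  7.80845379e-02] 10.2833
```

Run:
```python
from h import *
f0=np.load('/tmp/f0.npy'); x=-.021
for dx in [4,8,12,15,17,18,19,20,21,21.5,22,22.5,23,23.5,24]:
    robot.servo_line(S(x-dx/1000,0,.078),R,speed=.02); F=(np.array(robot.read_force())-f0)@X
    print(dx,round(F,2),(tos(np.array(robot.read_position()))[0]*1000).round(2),robot.read_t())
    if F>22: break
```

```text
4 5.83 -24.25 10.6333
8 7.56 -28.03 10.9833
12 9.03 -31.89 11.3333
15 9.74 -34.76 11.6333
17 11.58 -36.62 11.8833
18 11.35 -37.49 12.1333
19 12.05 -38.47 12.3833
20 13.05 -39.43 12.6333
21 12.48 -40.38 12.8833
21.5 13.71 -40.82 13.1333
22 13.46 -41.27 13.3833
22.5 13.45 -41.75 13.6333
23 14.23 -42.22 13.8833
23.5 14.5 -42.7 14.1333
24 16.13 -42.92 14.3833
```

Run:
```python
from h import *
f0=np.load('/tmp/f0.npy'); x=-.021
for dx in [24.5,25]:
    robot.servo_line(S(x-dx/1000,0,.078),R,speed=.02); F=(np.array(robot.read_force())-f0)@X
    print(dx,round(F,2),(tos(np.array(robot.read_position()))[0]*1000).round(2),robot.read_t())
    if F>19: break
robot.servo_line(S(0,0,.078),R,speed=.1)
robot.servo_line(S(.0,0,.2),R,speed=.2)
robot.move_gripper(1.)
robot.goto(S(.08,0,.26),R); robot.dwell(.2)
C=cam('wrist'); im,d=save('wrist','w1.png'); P=tos(cloud(C,d)); ok=d>0
print(robot.read_t())
for nm,zl,xl in(('manifold',(.117,.132),(-.2,-.1)),('flange',(.108,.125),(-.07,0)),('body',(.097,.107),(.02,.2)),('shank',(.09,.1),(-.02,.05))):
    m=ok&(P[...,2]>zl[0])&(P[...,2]<zl[1])&(P[...,0]>xl[0])&(P[...,0]<xl[1])&(abs(P[...,1])<.08); q=P[m]
    if len(q): print(nm,len(q),np.percentile(q,2,0).round(4),np.median(q,0).round(4),np.percentile(q,98,0).round(4))
```

```text
24.5 20.23 -42.94 14.6333
17.6917
flange 1126 [-0.0683 -0.0253  0.1081] [-3.870e-02 -1.000e-04  1.136e-01] [-0.0326  0.025   0.1208]
body 2167 [ 0.0691 -0.0159  0.0998] [0.0981 0.     0.1016] [0.131  0.0164 0.1053]
shank 1256 [-0.0133 -0.0083  0.0903] [ 0.0163 -0.0001  0.0934] [0.0484 0.0082 0.0956]
```

View pics/w1.png

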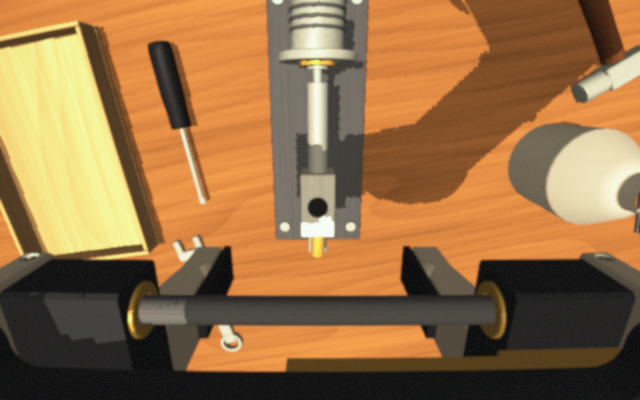

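The nozzle is pushed out, with its body at (317,198) and centre at about x = 101 mm, and the sleeve is back home with its flange front at -33 mm as before. Before grasping I check how far the jug and can are from the gripper's path.

Run:
```python
from h import *
Z=np.load('/tmp/scene0.png.npz'); C=cam('scene'); P=cloud(C,Z['d'])
for n,(r0,r1,c0,c1) in dict(jug=(325,375,405,448),can=(140,190,184,206),offcut=(212,245,176,226)).items():
    q=P[r0:r1,c0:c1].reshape(-1,3); q=q[(q[:,2]>.03)&(q[:,2]<.22)]; print(n,np.percentile(q,2,0).round(3),np.percentile(q,98,0).round(3),'station',np.percentile(tos(q),[2,98],0).round(3).tolist())
t=np.array([.503,-.151,.005])
# tray floor check with wrist view at w1
Z=np.load('/tmp/w1.png.npz'); C=cam('wrist'); P=cloud(C,Z['d']); ok=(P[...,2]>.028)&(P[...,2]<.042)&(P[...,1]<.03)
q=P[:260][ok[:260]]; print('tray rim wrist',q.min(0),np.percentile(q,98,0),len(q))
q=P[60:260,110:235].reshape(-1,3); q=q[(q[:,2]>.006)&(q[:,2]<.06)]; print('driver/wrench',q.max(0))
```

```text
jug [0.604 0.398 0.043] [0.67  0.486 0.143] station [[0.057, 0.251, 0.043], [0.127, 0.339, 0.143]]
can [ 0.511 -0.573  0.035] [ 0.652 -0.398  0.19 ] station [[0.151, -0.724, 0.035], [0.265, -0.532, 0.19]]
offcut [ 0.674 -0.273  0.031] [ 0.806 -0.2    0.042] station [[0.249, -0.388, 0.031], [0.38, -0.319, 0.042]]
tray rim wrist [ 0.36436854 -0.24234687  0.02800881] [ 0.63432302 -0.06302999  0.03603499] 2899
driver/wrench [0.66479785 0.01970568 0.03738906]
```

Run:
```python
from h import *
robot.servo_line(S(.089,0,.14),R,speed=.2)
robot.servo_line(S(.089,0,.075),R,speed=.1)
robot.move_gripper(0.)
print('grip',robot.read_grip_width()*88,robot.read_t(),robot.read_force())
robot.servo_line(S(.141,0,.076),R,speed=.05)
print('drawn',robot.read_force(),robot.read_grip_width()*88)
robot.servo_line(S(.141,0,.19),R,speed=.1)
robot.dwell(.2); print('lifted',robot.read_force(),robot.read_ft_torque(),robot.read_t())
save('scene','s1.png')
```

```text
grip 33.97767622083476 20.1417 [0.26239985 0.51548615 0.27053103]
drawn [ 0.04185586  0.05310899 -2.52733472] 33.728697890111306
lifted [ 0.45930784 -0.0681981  -3.78926743] [-0.04623918 -0.02743564  0.02995809] 22.825
```

View pics/s1.png

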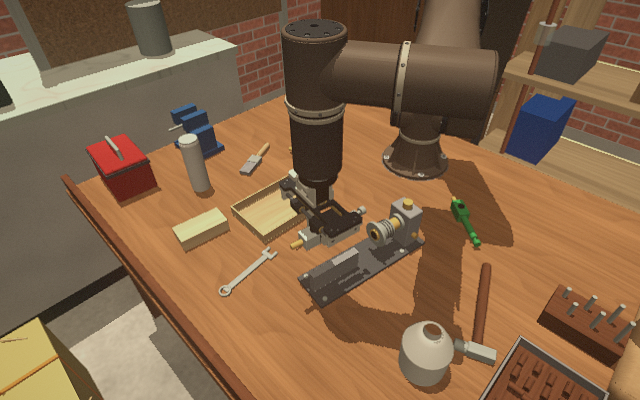

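The nozzle is held level, with its tip at (297,243) and clear of the rail. The wrist reads about 3.8 N, consistent with 0.3 kg. Next: carry it to the tray and lower it until it touches.

Run:
```python
from h import *
a=np.radians(-2.5); X2=np.array([np.cos(a),np.sin(a),0]); Y2=np.array([-np.sin(a),np.cos(a),0]); R2=np.stack([-X2,Y2,-Zv],1)
p=np.array([.5015,-.151,0])+X2*(.0395-.012)
robot.servo_line(p+Zv*.19,R2,speed=.2)
robot.servo_line(p+Zv*.03,R2,speed=.12)
robot.dwell(.2); f0=robot.read_force()[2]; z=.022
while z>.0085:
    robot.servo_line(p+Zv*z,R2,speed=.02); F=robot.read_force()[2]-f0
    if F>3: break
    z-=.001
print('touch',z,F,robot.read_position(),robot.read_t())
save('side','d1.png')
```

```text
touch 0.010999999999999989 11.957508419218723 [ 0.52906607 -0.15220017  0.0119339 ] 29.5667
```

View pics/d1.png

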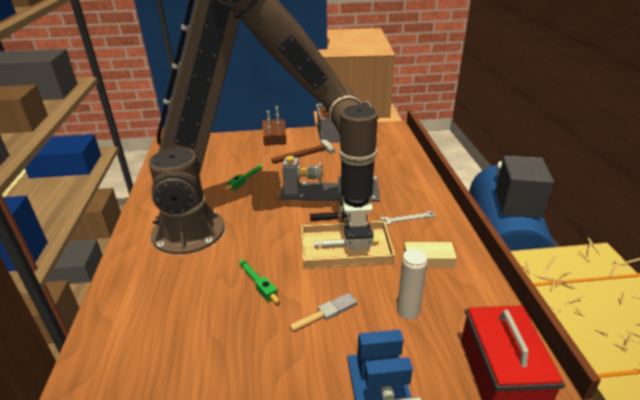

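The nozzle is touching the tray floor at the expected height, with its shank at (330,243) inside the tray. Release, retreat and check.

Run:
```python
from h import *
p=np.array(robot.read_position())
robot.servo_line(p+[0,0,.0005],speed=.02)
robot.move_gripper(.65); robot.dwell(.2)
robot.servo_line(p+[0,0,.12],speed=.12)
robot.servo_line(p+[0,0,.25],speed=.2)
robot.dwell(.2); C=cam('wrist'); im,d=save('wrist','w2.png'); P=cloud(C,d)
hsv=cv2.cvtColor(im,cv2.COLOR_RGB2HSV); c=np.array([.5015,-.151]); a=np.radians(-2.5)
t=(P[...,:2]-c)@np.array([[np.cos(a),-np.sin(a)],[np.sin(a),np.cos(a)]])
m=(d>0)&(abs(t[...,0])<.125)&(abs(t[...,1])<.07)&(P[...,2]>.012)&(P[...,2]<.06); m[270:]=0
q=np.c_[t[m],P[...,2][m]]; print(len(q),np.percentile(q,[1,50,99],0).round(4))
for lo in np.arange(-.12,.12,.02):
    s=q[(q[:,0]>lo)&(q[:,0]<lo+.02)]
    if len(s)>10: print(lo.round(2),len(s),np.median(s[:,1]).round(4),np.percentile(s[:,2],95).round(4))
print(robot.read_t(),robot.read_force())
```

```text
3586 [[-0.0979 -0.0165  0.0218]
 [ 0.008   0.0004  0.0318]
 [ 0.0954  0.0163  0.0423]]
-0.1 294 -0.0001 0.032
-0.08 307 0.0004 0.0319
-0.06 339 0.0004 0.032
-0.04 336 0.0004 0.0322
-0.02 319 -0.0007 0.0322
0.0 506 -0.0001 0.0396
0.02 528 -0.0007 0.0423
0.04 482 0.0005 0.0421
0.06 301 0.0005 0.0395
0.08 173 -0.0007 0.029
32.9083 [ 0.08385683 -1.27130975 -0.44002169]
```

View pics/w2.png

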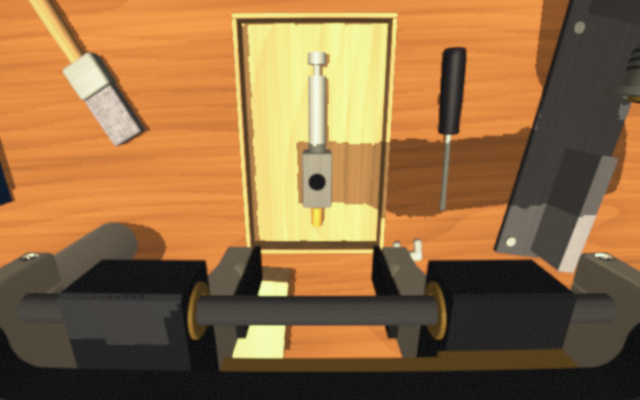

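The nozzle lies flat and centred in the tray, with its body at (317,180) and its shank top level at 32 mm along its whole length. The screwdriver is undisturbed. Handing in.

```bash
python3 -c "
from h import *
robot.job_done(); print(robot.read_t())"
```

```text
the job is handed in; nothing more can be done
the job is handed in; nothing more can be done
```

The nozzle now lies flat in the wooden tray, and I handed the job in at about 33 s of the 72 s allowed. No verdict was reported.

- **Sleeve:** I felt for the flange with the fingers either side of the shank and pushed it back in small steps. It reached the hard stop after about 22 mm, and the highest force I read was about 20 N. After I let go, the wrist camera showed the flange back where it started (front at about -33 mm) and the nozzle pushed out to about x = 101 mm. I did not measure the sleeve again after that, and nothing touched it.
- **Nozzle:** I gripped it across the body (34.0 mm measured), drew it out 52 mm and lifted it level. I lowered it until it touched the tray floor, released it and backed away. The pressing force at touch was about 12 N.
- **Last check:** The nozzle's length is centred in the tray to within about 2 mm, and its line to within 1 mm. The top of the shank is level at 32 mm along its whole length.
- **Bystanders:** The screwdriver, wrench, brush and the others looked unmoved in the pictures; I did not measure their shifts in numbers.
- **Disagreements:** The scene and side cameras differed by about 6 mm across the station, which the close wrist view settled. Touch put the flange front about 2–3 mm further forward than the wrist camera did.

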